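# Tip the milled block over into its locating corner

### The arm

A 6-joint arm with a two-finger parallel gripper is mounted at the origin on a cart in front of the work surface, level with it; the furniture and walls round the work are solid. World frame = base frame: x ahead of the robot, y to its left, z up, the work surface at z = 0. Lengths are in mm, angles in rad, forces in N, time in s.
With the tool pointing down it reaches from about 275 to 850 mm from the base axis. Payload 5.2 kg.
Tool frame: the origin (TCP) lies at the very end of the fingers, on their centre line; the grasp point (between the pads) lies 19 mm behind it (bot.grip_depth is the distance from the TCP to the grasp point, in mm); z points along the fingers, y is the line along which they close (so a half turn about z gives the same grasp; the last joint's range is limited). The gripper opens to 85 mm and grips with 20 to 120 N. Pads are 22 mm wide; open, the fingers measure 114 mm over their backs; the gripper's body (76 mm by 85 mm) begins 54 mm behind the grasp point. The pads swing forward as they close: fully open they stand 13 mm farther back than shut.
Start: joints at [-1.337, 0.259, 1.535, -0, 1.348, -0.203], TCP at [232.694, -498.356, 203.81] pointing down, gripper open.
Joint ranges: [-3.14, 3.14], [-0.91, 2.08], [0.19, 2.58], [-1.22, 4.36], [0.22, 2.71], [-3.12, 3.12]. Speed limits (rad/s): [2.57, 2.57, 3.14, 3.14, 3.14, 3.14].

### API

Orientations are given as a rotation vector (axis times angle).
In Python, from cell import bot gives the robot as it stands.
- The arm moves only by the tool play_rows, never from a script. Its arguments are lists of equal length, an entry for each row: "jaw": the finger opening in mm, from 0 to 85.4; "xyz": the shift along the tool's x, y, z in mm, a list of three; "turn": the turn about the tool's z in degrees. A call has 1 to 20 rows; each row is the pose to reach, as a shift and turn from the pose commanded when the call began, along the tool's axes at that moment; what a row does not reach only later rows make up. A row lasts 1/12 s, in which the tool goes at most 41.7 mm and 7.16 degrees, less where a joint would pass 70% of its speed; a pose out of reach is approached as far as the arm can. A call with a gripper value outside its range is refused whole. The fingers move at their own pace and stop on an object; the grip force is fixed at half the most. Time passes only in rows, so rows that repeat a pose let the fingers close. It gives the time, the measured TCP pose, the force, the opening and the grip force at its end, in the units of the state.
- bot.observe(): the state, without advancing time (a new reading comes with each control period).
- bot.get_image(name): name is "side" or "top" or "wrist"; returns the picture (420x560x3 uint8, red, green, blue); there is no depth.
- bot.calibration(name): a dict with "intrinsics" (3x3 intrinsics, pixels), "rvec" (rotation vector, rad) and "tvec" (3), from world to camera coordinates, as OpenCV has them. Camera axes: x right, y down, z forward; pixel columns grow to the right and rows downward; lengths in mm; the calibration is good to about 2 mm. A picture is of the moment at which its call begins: read the wrist's pose just before it. calibration takes no time and is no camera call; for the wrist camera it gives the pose at the moment of the call.
- bot.job_done(): hands the job in; it is judged then, once.
The state is a dict: "t": time; "joint_positions": joint angles; "dq": joint speeds; "joint_torque": joint torques, N m; "tcp_pos": TCP position; "tcp_rot": TCP orientation; "ft_force": force on the tool from outside, world axes, zero at the start; "torque": the same for the moment, N m; "width": finger opening in mm; "gripper_force": force on a finger pad.
Only numpy, scipy, OpenCV 4.12 (cv2) and the standard library are available. Lean on these libraries where they do the work, as an engineer would, in place of code of your own. Each camera call takes 0.05 s, during which the arm holds its last target. There are 200 camera calls.

### The job

The aluminium block stands on end on the blue locating plate. Push it over with the fingertips towards the long steel fence, so that it lies flat with the broad face that now looks away from the fence on top, then slide it along the plate until one end is flush against that fence and its side is flush against the short steel stop. Only push the block, never lift or carry it, and leave the collet, the nut and the jar where they are.

Things in the scene. Friction and masses are not known exactly. Their poses are not given: they have to be found in the camera images.
- block: Milled aluminium block with two bores, 45 x 60 x 32 mm (own x, y, z), 0.15 to 0.31 kg, loose. Its two 45 x 60 mm broad faces look alike; origin: centre of the one towards the fence; z points out of the other. It starts on its 45 x 32 mm end (own y up, 60 mm tall), z within 0.3 rad of straight away from the fence: a push near the upper edge of that face tips it towards the fence.
- block_centre (a point): The centre of the same block, 16 mm from both broad faces, 30 mm from both ends, 22.5 mm from both sides. Axes as the block's.
- jig: Locating plate fixed to the bench: blue, 200 x 170 mm (x, y), 10 mm thick; origin at the centre of its underside, z up. A steel fence 160 mm long (along y) stands at the far (+x) edge, inner face at x = 75 mm; a short steel stop at the right (-y) edge spans x = 23 to 61 mm, inner face at y = -65 mm. Both rise 22 mm above the plate. Two screw heads 4 mm high lie at x = -90, y = +/-75 mm.
- corner (a point): The point on the top of the plate where the planes of the fence's and the stop's inner faces meet. Axes as the plate's: -x leads away from the fence, +y away from the stop. With the block lying seated, its centre is at x = -30 mm, y = +22.5 mm, z = +16 mm from here and the block's y axis is along the plate's x axis.
- collet: grey steel collet, 29 mm across and 32 mm tall, standing beside the plate; origin at the centre of its underside. Leave alone.
- nut: grey hexagon nut, 26 mm across and 12 mm tall, lying beside the plate; origin at the centre of its underside. Leave alone.
- jar: brown screw-lid jar, 58 mm across and 89 mm tall, standing behind the fence; origin at the centre of its underside. Leave alone.

How it is judged:
By the outcome, as a careful person would: the job done as asked, in the order asked, and still so for the second after the job is handed in, with the robot touching nothing.
It also fails if it takes over 64 s, if anything falls off the work surface, if the arm or the gripper's body presses on something with over 40 N, if the wrist force passes 120 N, or if a joint passes its speed limit or range.

## Working session

There is one attempt and no reset: what is moved stays moved. The work goes in short steps, Python scripts to look and compute and a tool call to move; the robot and the scene stay as the last step left them, time stands still between calls to the robot, and variables do not carry over. Pictures are saved under pics/ and viewed, at most 10 in all, crops included, and the job is handed in when it is done.

Besides the shell and the picture viewer there is one more tool, called after "Request:" as a command line: name --pt "numbers of a row" for each row, then --argument value for the rest. play_rows: Moves the arm, as the interface text tells. Its arguments: {"type":"object","properties":{"jaw":{"type":"array"},"xyz":{"type":"array"},"turn":{"type":"array"}},"required":["jaw","xyz","turn"]}

```bash
mkdir -p pics; ls; python3 - <<'E'
from cell import bot
import cv2,numpy as np
for n in("top","side"):
    cv2.imwrite(f"pics/{n}0.png",bot.get_image(n)[:,:,::-1])
    c=bot.calibration(n);R=cv2.Rodrigues(np.array(c["rvec"],float))[0]
    print(n,np.round(c["intrinsics"],1).tolist(),(-R.T@np.array(c["tvec"])).round().tolist(),R.round(2).tolist())
s=bot.observe();print(s["tcp_pos"],s["tcp_rot"],s["t"])
print(cv2.Rodrigues(np.array(s["tcp_rot"],float))[0].round(3))
E
```

```text
pics
top [[537.7, 0.0, 277.6], [0.0, 537.7, 206.0], [0.0, 0.0, 1.0]] [511.0, 237.0, 904.0] [[-0.02, -1.0, -0.0], [-0.99, 0.02, -0.13], [0.13, 0.0, -0.99]]
side [[520.1, 0.0, 282.4], [0.0, 520.1, 209.5], [0.0, 0.0, 1.0]] [355.0, -478.0, 480.0] [[0.94, -0.34, 0.01], [-0.16, -0.45, -0.88], [0.3, 0.82, -0.48]]
[ 232.58276119 -497.8230292   203.05684773] [-3.06534263e+00 -6.80326892e-01 -1.89473540e-06] 0.1
[[ 0.906  0.423 -0.   ]
 [ 0.423 -0.906  0.002]
 [ 0.    -0.002 -1.   ]]
```

View pics/top0.png

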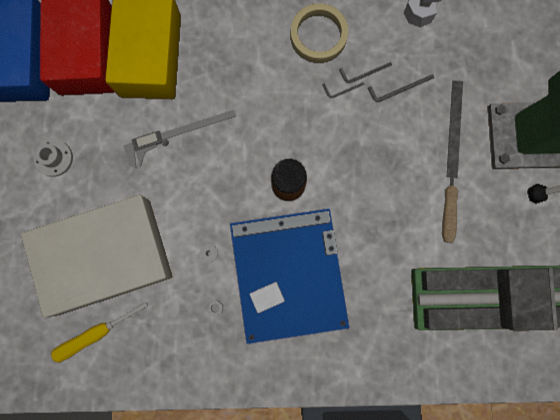

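View pics/side0.png

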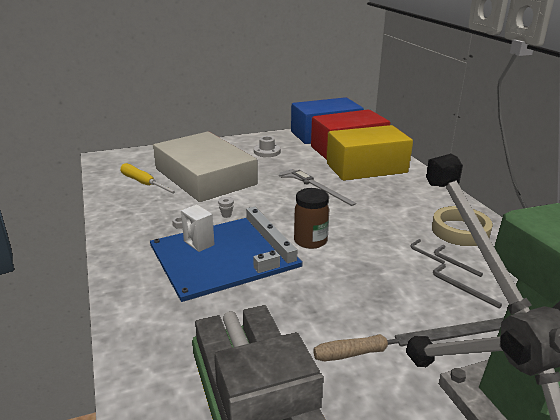

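The top view shows the plate with corners near (231,222), (246,343) and (348,328). The fence is at the top, the stop is at (330,243) and the block's top is at (267,297). I'll enlarge this area.

```bash
python3 - <<'E'
import cv2
a=cv2.imread("pics/top0.png")[200:350,195:355]
cv2.imwrite("pics/c0.png",cv2.resize(a,None,fx=4,fy=4,interpolation=cv2.INTER_CUBIC))
E
```

```text
(no output)
```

View pics/c0.png

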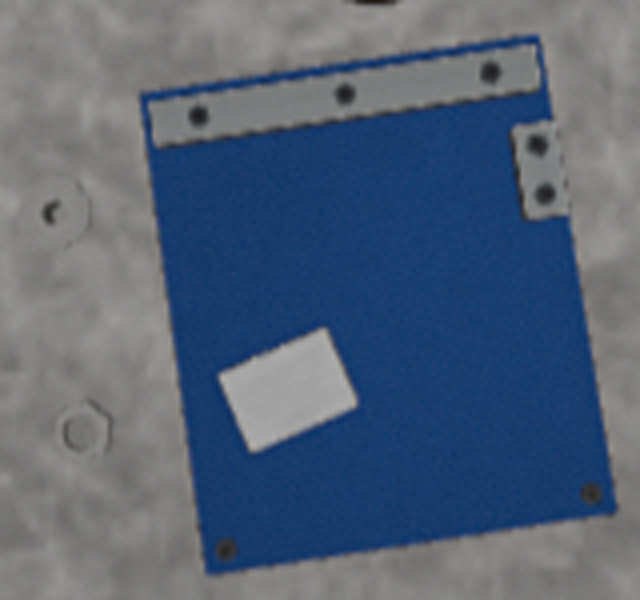

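The crop shows plate corners at (142,95), (540,37), (616,514), (208,574). The block's top corners are at (218,375), (326,327), (358,405), (252,454).

```bash
cat > h.py <<'E'
from cell import bot
import cv2,numpy as np
def ray(n,px,z):
    c=bot.calibration(n);R=cv2.Rodrigues(np.array(c["rvec"],float))[0]
    o=-R.T@np.array(c["tvec"]);px=np.array(px,float)
    d=(np.c_[px,np.ones(len(px))]@np.linalg.inv(c["intrinsics"]).T)@R
    return (o+d*((z-o[2])/d[:,2])[:,None])[:,:2]
def crop(p,x0,y0,s): return (np.array(p)+.5)/s-.5+[x0,y0]
def fit(local,w):
    l=np.array(local,float);m=l.mean(0);c=w.mean(0)
    a,b=l-m,w-c
    th=np.arctan2((a[:,0]*b[:,1]-a[:,1]*b[:,0]).sum(),(a*b).sum())
    R=np.array([[np.cos(th),-np.sin(th)],[np.sin(th),np.cos(th)]])
    return c-R@m,th,R,np.linalg.norm(b-a@R.T,axis=1)
E
python3 - <<'E'
from h import *
P=ray("top",crop([(142,95),(540,37),(616,514),(208,574)],195,200,4),10)
o,th,R,e=fit([(100,85),(100,-85),(-100,-85),(-100,85)],P)
print("plate",o,th,e)
B=ray("top",crop([(218,375),(326,327),(358,405),(252,454)],195,200,4),70)
ob,tb,Rb,eb=fit([(16,22.5),(16,-22.5),(-16,-22.5),(-16,22.5)],B)
print("block",ob,tb,eb,"in plate",(ob-o)@R,tb-th)
np.savez("pl",o=o,th=th,R=R)
for n,p in (("tool",bot.observe()["tcp_pos"]),): print(n,p)
print("collet",ray("top",crop([(62,215)],195,200,4),32),"nut",ray("top",crop([(86,430)],195,200,4),12),"jar",ray("top",[(289,173)],89))
E
```

```text
plate [512.53324563 221.11389554] 0.12516418755861017 [1.4718197  1.56254536 1.52794333 1.90562527]
block [479.45862128 256.50947456] 0.39552961068933395 [0.15926763 0.28443833 0.47666035 0.39971217] in plate [-28.39718716  39.2476439 ] 0.27036542313072376
tool [ 232.58276119 -497.8230292   203.05684773]
collet [[549.73630735 347.78440702]] nut [[462.88196282 340.85547949]] jar [[668.23607792 218.49539669]]
```

Request:
play_rows --jaw '[4,4,4,4,4,4,4,4,4,4,4,4,4,4,4,4,4,4,4,4]' --pt "0 0 -40" --pt "0 0 -80" --pt "496 -581 -80" --pt "496 -581 -80" --pt "496 -581 -80" --pt "496 -581 -80" --pt "496 -581 -80" --pt "496 -581 -80" --pt "496 -581 -80" --pt "496 -581 -80" --pt "496 -581 -80" --pt "496 -581 -80" --pt "496 -581 -80" --pt "496 -581 -80" --pt "496 -581 -80" --pt "496 -581 -80" --pt "496 -581 -80" --pt "496 -581 -80" --pt "496 -581 -80" --pt "496 -581 -80" --turn '[0,0,2.4,2.4,2.4,2.4,2.4,2.4,2.4,2.4,2.4,2.4,2.4,2.4,2.4,2.4,2.4,2.4,2.4,2.4]'

```text
t: 1.77
tcp_pos: [432.3, 226.9, 283.5]
tcp_rot: [3.08, 0.617, -0.001]
ft_force: [0.5, -0.6, 0.0]
width: 4.4
gripper_force: 0.0
```

```bash
python3 - <<'E'
from h import *
s=bot.observe();print(s["tcp_pos"],s["tcp_rot"])
cv2.imwrite("pics/w1.png",bot.get_image("wrist")[:,:,::-1])
s=bot.observe();print(s["tcp_pos"])
E
```

```text
[432.29313419 226.85873385 283.52346068] [ 3.08017588e+00  6.17279986e-01 -5.43419536e-04]
[433.59137449 233.44281286 282.89656093]
```

View pics/w1.png

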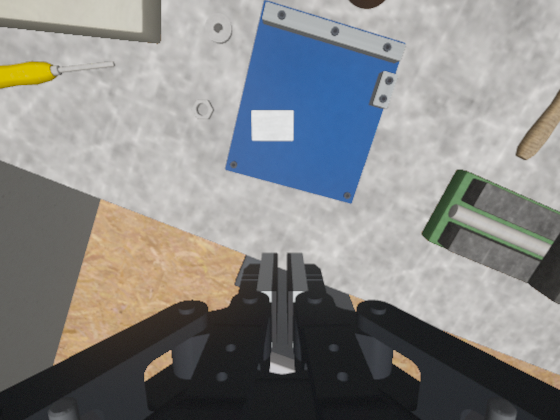

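The wrist view shows the block's top at (251..294, 110..141), square to the tool. The plate corners are at (264,2), (405,42), (352,203) and (226,170).

```bash
python3 - <<'E'
from h import *
P=ray("wrist",[(264,2),(405,42),(352,203),(226,170)],10)
o,th,R,e=fit([(100,85),(100,-85),(-100,-85),(-100,85)],P);print("plate",o,th,e)
B=ray("wrist",[(251,110),(294,110),(294,141),(251,141)],70)
print("block",fit([(16,22.5),(16,-22.5),(-16,-22.5),(-16,22.5)],B))
s=bot.observe();T=cv2.Rodrigues(np.array(s["tcp_rot"],float))[0];print(s["tcp_pos"],T[:,:2])
E
```

```text
plate [513.05059266 229.8205664 ] 0.14209300798100571 [2.34097888 1.0164913  1.62301878 1.46475446]
block (array([479.46690956, 264.85350052]), np.float64(0.39781082579404337), array([[ 0.92191129, -0.38740105],
       [ 0.38740105,  0.92191129]]), array([0.037251  , 0.1816526 , 0.53856137, 0.69574641]))
[433.59137449 233.44281286 282.89656093] [[ 0.92147404  0.38843994]
 [ 0.38843407 -0.92145988]
 [ 0.0021357  -0.00510926]]
```

Request:
play_rows --jaw '[4,4,4,4,4,4,4,4,4]' --pt "0 0 40" --pt "0 0 80" --pt "0 0 120" --pt "0 0 160" --pt "0 0 190" --pt "0 0 210" --pt "0 0 219" --pt "0 0 219" --pt "0 0 219" --turn '[0,0,0,0,0,0,0,0,0]'

```text
t: 2.57
tcp_pos: [433.0, 224.4, 65.2]
tcp_rot: [3.081, 0.616, -0.0]
ft_force: [1.1, 0.3, 0.6]
width: 3.8
gripper_force: 0.0
```

```bash
python3 - <<'E'
from h import *
def show():
    s=bot.observe();t=np.array(s["tcp_pos"]);T=cv2.Rodrigues(np.array(s["tcp_rot"],float))[0]
    print(t,T[:,2]); return t,T
show();cv2.imwrite("pics/w2.png",bot.get_image("wrist")[:,:,::-1]);t,T=show()
u=np.array([np.cos(.3965),np.sin(.3965)])
b=np.array([479.5,257.]);d=b-t[:2];print("block centre in tool xy",T[:2,:2].T@d)
E
```

```text
[432.95733557 224.42352561  65.20972981] [-3.63812388e-05 -7.40487927e-06 -9.99999999e-01]
[433.74205573 224.67803716  66.02748848] [ 1.97420020e-03  5.31986231e-04 -9.99997910e-01]
block centre in tool xy [ 54.66965041 -12.2358697 ]
```

View pics/w2.png

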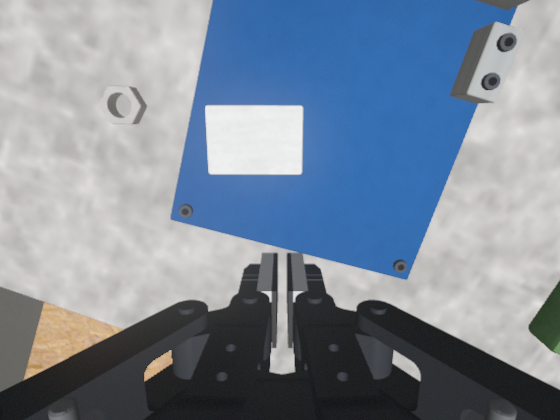

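Wrist view: the block's top is at (206..303, 105..175) and the tool centre at column 282. That agrees with the computed 12 mm lateral offset.

Request:
play_rows --jaw '[4,4,4,4,4,4,4,4,4,4,4,4,4]' --pt "5 -7 1" --pt "12 -12 2" --pt "18 -12 2" --pt "22 -12 2" --pt "25 -12 2" --pt "27 -12 2" --pt "30 -12 2" --pt "33 -12 2" --pt "36 -12 2" --pt "39 -12 2" --pt "42 -12 2" --pt "42 -12 2" --pt "42 -12 2" --turn '[0,0,0,0,0,0,0,0,0,0,0,0,0]'

```text
t: 3.7
tcp_pos: [466.9, 251.7, 62.8]
tcp_rot: [3.081, 0.616, -0.0]
ft_force: [-0.7, -0.0, 0.1]
width: 3.7
gripper_force: 0.0
```

```bash
python3 - <<'E'
from h import *
a=bot.get_image("side")[180:310,130:320,::-1]
cv2.imwrite("pics/s3.png",cv2.resize(a,None,fx=4,fy=4,interpolation=cv2.INTER_CUBIC))
E
```

```text
(no output)
```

View pics/s3.png

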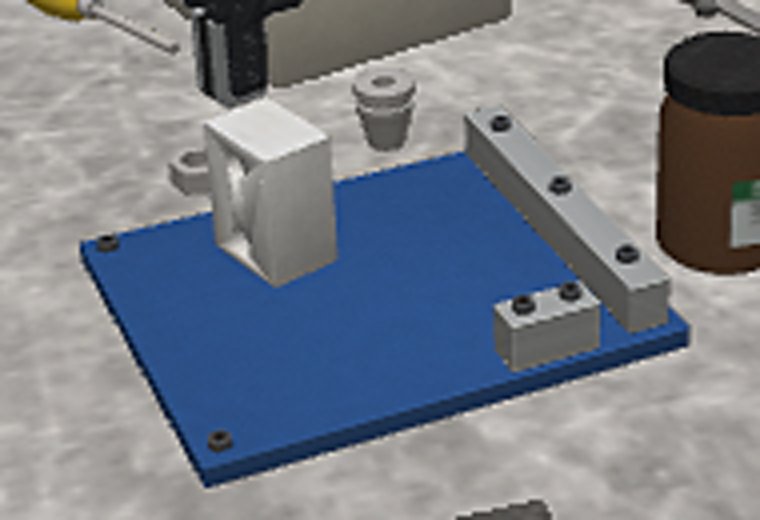

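```bash
python3 - <<'E'
from h import *
def proj(n,X):
    c=bot.calibration(n);return cv2.projectPoints(np.array(X,float),np.array(c["rvec"],float),np.array(c["tvec"],float),np.array(c["intrinsics"],float),None)[0][:,0]
s=bot.observe();print(s["tcp_pos"],s["ft_force"])
print("tcp side crop",(proj("side",[s["tcp_pos"]])-[130,180])*4)
b=np.array([479.5,257]);t=.3965;R=np.array([[np.cos(t),-np.sin(t)],[np.sin(t),np.cos(t)]])
print("block top expected",(proj("side",[[*(b+R@q),z] for q in[(-16,22.5),(16,22.5),(16,-22.5),(-16,-22.5)] for z in (70,10)])-[130,180])*4)
a=bot.get_image("top")[200:350,195:355,::-1]
cv2.imwrite("pics/t3.png",cv2.resize(a,None,fx=4,fy=4,interpolation=cv2.INTER_CUBIC))
E
```

```text
[466.67620533 251.69039926  62.73400444] [-0.94589125  0.12109615 -0.23115176]
tcp side crop [[238.71789192 159.00549138]]
block top expected [[201.73712812 124.66395528]
 [213.94038716 249.77410702]
 [267.42645286  99.78068705]
 [277.24202217 223.01315542]
 [331.7185346  139.41853714]
 [339.71179606 265.44312196]
 [265.21366771 166.11241357]
 [275.6628059  294.080198  ]]
```

View pics/t3.png

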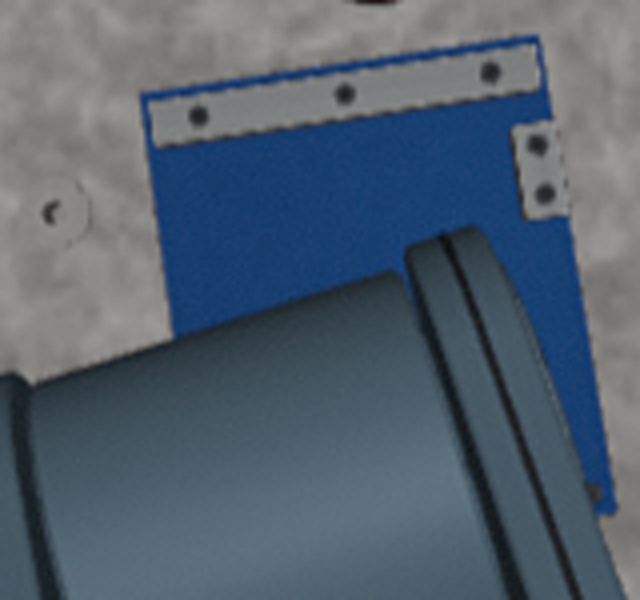

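The gripper hides the block in the top view. In the side crop the block is still upright at its original place, but the fingertips appear at about (235,100) instead of (239,159), so I'll check the TCP in the wrist camera.

```bash
python3 - <<'E'
from h import *
def proj(n,X):
    c=bot.calibration(n);return cv2.projectPoints(np.array(X,float),np.array(c["rvec"],float),np.array(c["tvec"],float),np.array(c["intrinsics"],float),None)[0][:,0]
s=bot.observe();t=np.array(s["tcp_pos"]);T=cv2.Rodrigues(np.array(s["tcp_rot"],float))[0]
pts=[(0,0,0),(11,0,0),(-11,0,0),(0,16,0),(0,0,-10),(0,0,-20),(11,0,-20)]
print(proj("wrist",[t+T@np.array(p) for p in pts]).round())
print("side crop",((proj("side",[t+T@np.array(p) for p in pts])-[130,180])*4).round())
c=bot.calibration("wrist");R=cv2.Rodrigues(np.array(c["rvec"],float))[0];print("cam in tool",T.T@(-R.T@np.array(c["tvec"])-t))
print("side ray at z",[ (z,ray("side",[(130+235/4,180+100/4)],z).round(1).tolist()) for z in (62,72,82,92)])
# wrist: edges of block in the picture now
g=cv2.cvtColor(bot.get_image("wrist"),cv2.COLOR_RGB2GRAY);cv2.imwrite("pics/w4g.png",g)
print(g[60:300:6,255:290:10].tolist() if 0 else "", [int(v) for v in g[60:300:5,262]])
E
```

```text
[[282. 247.]
 [282. 227.]
 [282. 266.]
 [313. 247.]
 [282. 254.]
 [282. 263.]
 [282. 240.]]
side crop [[239. 159.]
 [261. 150.]
 [215. 168.]
 [261. 174.]
 [237. 137.]
 [235. 115.]
 [258. 106.]]
cam in tool [  67.12758462   -0.51811499 -170.95404576]
side ray at z [(62, [[475.1, 303.1]]), (72, [[472.3, 284.4]]), (82, [[469.4, 265.7]]), (92, [[466.6, 247.0]])]
 [101, 102, 102, 101, 103, 101, 102, 103, 102, 103, 101, 103, 104, 103, 104, 102, 102, 105, 108, 108, 109, 108, 110, 169, 158, 155, 189, 167, 236, 238, 237, 236, 236, 237, 237, 236, 238, 236, 236, 134, 118, 117, 115, 114, 113, 111, 110, 51]
```

View pics/w4g.png

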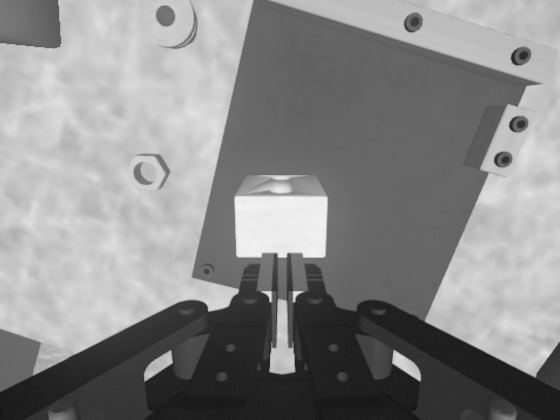

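The wrist view shows the block unmoved and the fingertips overlapping its near top edge at (282,255). Side and wrist geometry both put the real tips 20–30 mm above the reported TCP, so they are passing over the block. I'll back off and measure the tip height.

Request:
play_rows --jaw '[4,4,4,4,4,4,4]' --pt "-15 0 0" --pt "-30 0 0" --pt "-40 0 0" --pt "-40 0 0" --pt "-40 0 0" --pt "-40 0 0" --pt "-40 0 0" --turn '[0,0,0,0,0,0,0]'

```text
t: 4.43
tcp_pos: [430.9, 236.6, 63.1]
tcp_rot: [-3.08, -0.616, -0.002]
ft_force: [-0.6, 0.3, 0.6]
width: 4.1
gripper_force: 0.0
```

```bash
cat >> h.py <<'E'
def proj(n,X):
    c=bot.calibration(n);return cv2.projectPoints(np.array(X,float),np.array(c["rvec"],float),np.array(c["tvec"],float),np.array(c["intrinsics"],float),None)[0][:,0]
def tool():
    s=bot.observe();return np.array(s["tcp_pos"]),cv2.Rodrigues(np.array(s["tcp_rot"],float))[0]
E
python3 - <<'E'
from h import *
t,T=tool();print(t)
im=bot.get_image("side");a=im[140:310,110:330,::-1].copy()
P=(proj("side",[t+T@np.array(p,float) for p in [(0,0,0),(0,0,-10),(0,0,-20),(0,0,-30)]])-[110,140])*3.6
a=cv2.resize(a,None,fx=3.6,fy=3.6,interpolation=cv2.INTER_CUBIC)
for p in P: cv2.circle(a,tuple(int(v) for v in p),3,(0,0,255),-1)
cv2.imwrite("pics/s5.png",a);print(P.round())
E
```

```text
[430.89673045 236.6170225   63.07918461]
[[212. 316.]
 [209. 296.]
 [207. 276.]
 [205. 256.]]
```

View pics/s5.png

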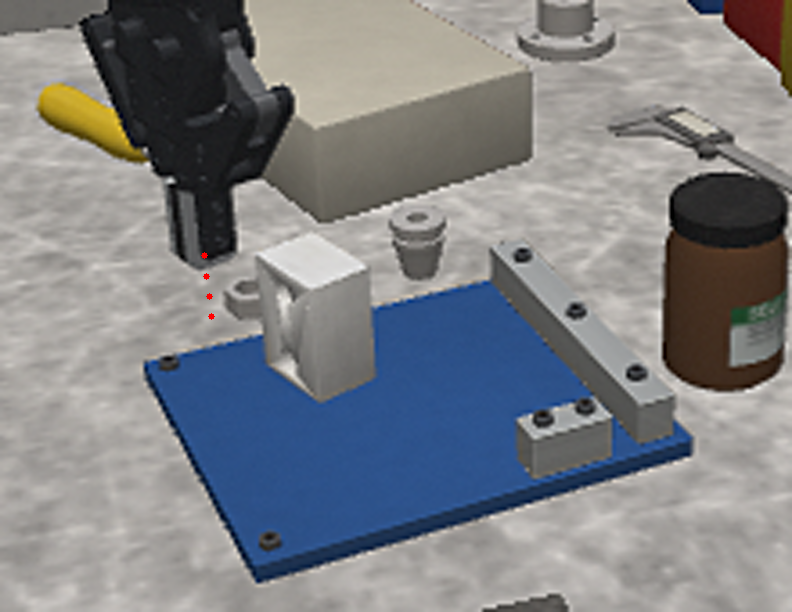

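The side view shows the real fingertips at about (204,255), which is 30 mm above the reported TCP. For every height I'll therefore subtract 30 from the reported z. Now lowering and tipping.

Request:
play_rows --jaw '[4,4,4,4,4,4,4,4,4,4,4,4,4,4,4,4,4,4,4,4]' --pt "0 0 15" --pt "5 0 29" --pt "14 0 29" --pt "20 0 29" --pt "23 0 29" --pt "26 0 29" --pt "29 0 29" --pt "32 0 29" --pt "35 0 29" --pt "38 0 29" --pt "41 0 29" --pt "44 0 29" --pt "47 0 29" --pt "50 0 29" --pt "53 0 29" --pt "56 0 29" --pt "59 0 29" --pt "62 0 29" --pt "65 0 29" --pt "65 0 29" --turn '[0,0,0,0,0,0,0,0,0,0,0,0,0,0,0,0,0,0,0,0]'

```text
t: 6.15
tcp_pos: [490.6, 261.6, 33.8]
tcp_rot: [-3.08, -0.616, -0.001]
ft_force: [-0.1, -0.4, 0.3]
width: 3.6
gripper_force: 0.0
```

```bash
cat >> h.py <<'E'
def white(n,roi,sv=0):
    """bright, colourless regions inside roi (x0,y0,x1,y1): polygon corners"""
    im=bot.get_image(n);x0,y0,x1,y1=roi
    h=cv2.cvtColor(im,cv2.COLOR_RGB2HSV);m=((h[...,1]<60)&(h[...,2]>sv)).astype(np.uint8)
    k=np.zeros_like(m);k[y0:y1,x0:x1]=1
    cs=cv2.findContours(m*k,cv2.RETR_EXTERNAL,cv2.CHAIN_APPROX_NONE)[0]
    cs=sorted(cs,key=cv2.contourArea)[::-1][:3]
    return im,[(cv2.contourArea(c),cv2.approxPolyDP(c,.04*cv2.arcLength(c,True),True)[:,0].tolist()) for c in cs]
E
python3 - <<'E'
from h import *
print(tool()[0])
im,c=white("side",(150,200,270,290),120);cv2.imwrite("pics/s6.png",im[:,:,::-1]);print(c)
im,c=white("wrist",(150,30,420,255),200);cv2.imwrite("pics/w6.png",im[:,:,::-1]);print(c)
E
```

```text
[490.58397056 261.5642927   33.84229305]
[(3210.0, [[150, 200], [150, 239], [215, 240], [246, 208], [269, 232], [269, 200], [202, 218]]), (494.5, [[150, 246], [150, 289], [173, 289]]), (268.0, [[269, 277], [226, 289], [269, 289]])]
[(11575.5, [[232, 117], [236, 240], [324, 241], [330, 119]]), (4312.5, [[165, 95], [155, 182], [207, 218], [220, 129], [207, 103], [191, 141]]), (354.0, [[196, 43], [192, 51], [199, 79], [207, 84], [210, 66]])]
```

```bash
python3 - <<'E'
from h import *
pl=np.load("pl.npz");o,th,R=pl["o"],pl["th"],pl["R"]
B=ray("wrist",[(231.5,116.5),(330.5,118),(325,242),(235.5,241)],42)
ob,tb,Rb,eb=fit([(30,22.5),(30,-22.5),(-30,-22.5),(-30,22.5)],B)
print(ob,tb,eb,"edges",[np.linalg.norm(B[i]-B[i-1]).round(1) for i in range(4)],"in plate",(ob-o)@R,tb-th)
t,T=tool();print("tool in plate",(t[:2]-o)@R)
E
```

```text
[522.46456293 275.90244482] 0.3867998638069912 [0.40633373 0.67690871 0.51502078 0.70653618] edges [np.float64(59.2), np.float64(44.3), np.float64(59.1), np.float64(44.1)] in plate [16.69329953 53.12014633] 0.261635676248381
tool in plate [-17.46988432  42.7739645 ]
```

The block lies flat as predicted, at plate (17,53) and 0.26 rad. Next I check the joints and compute the side-push pose.

```bash
cat >> h.py <<'E'
pl=np.load("pl.npz")
def go(px,py):
    t,T=tool();w=pl["o"]+pl["R"]@[px,py];d=np.r_[w-t[:2],0];a=np.arctan2(T[1,0],T[0,0])
    print("tcp",t.round(1),"plate",((t[:2]-pl["o"])@pl["R"]).round(1),"tool x angle rel plate deg",np.degrees(a-pl["th"]).round(2),"shift",(T.T@d).round(1))
E
python3 - <<'E'
from h import *
print(np.round(bot.observe()["joint_positions"],2));go(14,100)
E
```

```text
[0.29 0.44 1.73 0.   0.97 1.47]
tcp [489.9 261.4  33.7] plate [-17.5  42.8] tool x angle rel plate deg 15.46 shift [ 45.6 -46.8  -0. ]
```

Request:
play_rows --jaw '[12,12,12,12,12,12,12,12,12,12,12,12,12,12,12,12,12]' --pt "0 0 -35" --pt "0 0 -60" --pt "12 -12 -60" --pt "24 -24 -60" --pt "36 -36 -60" --pt "46 -47 -60" --pt "46 -47 -60" --pt "46 -47 -60" --pt "46 -47 -60" --pt "46 -47 -60" --pt "46 -47 -60" --pt "46 -47 -60" --pt "46 -47 -60" --pt "46 -47 -60" --pt "46 -47 -60" --pt "46 -47 -60" --pt "46 -47 -60" --turn '[0,-7,-14,-21,-28,-35,-42,-49,-56,-63,-70,-74.5,-74.5,-74.5,-74.5,-74.5,-74.5]'

```text
t: 7.67
tcp_pos: [514.2, 322.4, 93.8]
tcp_rot: [-2.08, -2.354, -0.0]
ft_force: [-0.1, -0.4, 1.1]
width: 12.0
gripper_force: 0.0
```

```bash
python3 - <<'E'
from h import *
go(14,100);print(bot.observe()["width"])
E
```

```text
tcp [514.2 322.4  93.8] plate [ 14.3 100.3] tool x angle rel plate deg 89.89 shift [-0.3 -0.3 -0. ]
12.037150710423422
```

Request:
play_rows --jaw '[12,12,12,12,12,12,12,12,12,12,12,12,12,12,12,12,12,12,12,12]' --pt "0 0 30" --pt "0 0 60" --pt "0 0 82" --pt "0 0 92" --pt "0 0 97" --pt "0 0 97" --pt "-4 0 97" --pt "-8 0 97" --pt "-12 0 97" --pt "-16 0 97" --pt "-20 0 97" --pt "-24 0 97" --pt "-28 0 97" --pt "-32 0 97" --pt "-36 0 97" --pt "-40 0 97" --pt "-44 0 97" --pt "-48 0 97" --pt "-52 0 97" --pt "-52 0 97" --turn '[0,0,0,0,0,0,0,0,0,0,0,0,0,0,0,0,0,0,0,0]'

```text
t: 9.33
tcp_pos: [520.6, 269.9, -3.3]
tcp_rot: [2.079, 2.355, -0.001]
ft_force: [-0.6, -0.2, -0.1]
width: 12.2
gripper_force: 0.0
```

```bash
cat >> h.py <<'E'
def block(save):
    """block top in the side view: brightest white face, fitted at z=42, in plate coordinates"""
    im=bot.get_image("side");cv2.imwrite(save,im[:,:,::-1])
    t=pl["o"];poly=proj("side",[[*(pl["o"]+pl["R"]@q),26] for q in [(-100,-64),(74,-64),(74,85),(-100,85)]])
    k=np.zeros(im.shape[:2],np.uint8);cv2.fillPoly(k,[poly.astype(np.int32)],1)
    h=cv2.cvtColor(im,cv2.COLOR_RGB2HSV);v=h[...,2][(k>0)&(h[...,1]<60)]
    print("values",np.percentile(v,[10,30,50,70,90]))
    for sv in (150,185,205):
        m=((h[...,1]<60)&(h[...,2]>sv)).astype(np.uint8)*k
        cs=max(cv2.findContours(m,cv2.RETR_EXTERNAL,cv2.CHAIN_APPROX_NONE)[0],key=cv2.contourArea)
        q=cv2.approxPolyDP(cs,.04*cv2.arcLength(cs,True),True)[:,0]
        print(sv,cv2.contourArea(cs),q.tolist(),((ray("side",q,42)-pl["o"])@pl["R"]).round(1).tolist())
E
python3 - <<'E'
from h import *
go(14,48);print(bot.observe()["ft_force"]);block("pics/s7.png")
im,c=white("wrist",(100,20,460,400),215);cv2.imwrite("pics/w7.png",im[:,:,::-1]);print(c)
E
```

```text
tcp [520.6 269.9  -3.3] plate [14.1 47.4] tool x angle rel plate deg 89.93 shift [ 0.6 -0.1 -0. ]
[-0.59981817 -0.24112273 -0.12557831]
values [ 83. 122. 149. 175. 215.]
150 920.5 [[245, 212], [148, 233], [204, 226], [215, 244], [247, 231]] [[62.6, 54.8], [-105.2, 59.9], [-17.1, 41.1], [-20.4, -18.7], [40.0, -5.0]]
185 496.0 [[247, 231], [236, 216], [197, 228], [214, 239]] [[40.0, -5.0], [43.1, 48.7], [-29.5, 40.0], [-16.6, -4.2]]
205 444.5 [[247, 231], [237, 219], [205, 227], [214, 239]] [[40.0, -5.0], [40.7, 38.4], [-16.7, 37.3], [-16.6, -4.2]]
[(2376.5, [[293, 119], [248, 94], [254, 156], [218, 149], [214, 176], [275, 145], [294, 162]]), (1900.5, [[268, 318], [259, 368], [305, 368], [296, 318]]), (423.0, [[417, 20], [401, 20], [396, 28], [386, 29], [385, 41], [403, 41]])]
```

The block is now square to the plate at about (12,17). I'll continue towards the stop and leave a few mm.

Request:
play_rows --jaw '[12,12,12,12,12,12,12,12,12,12,12,12,12,12,12]' --pt "-4 0 0" --pt "-8 0 0" --pt "-12 0 0" --pt "-16 0 0" --pt "-20 0 0" --pt "-24 0 0" --pt "-28 0 0" --pt "-32 0 0" --pt "-36 0 0" --pt "-40 0 0" --pt "-44 0 0" --pt "-48 0 0" --pt "-52 0 0" --pt "-54 0 0" --pt "-54 0 0" --turn '[0,0,0,0,0,0,0,0,0,0,0,0,0,0,0]'

```text
t: 10.68
tcp_pos: [527.5, 216.7, -3.2]
tcp_rot: [2.079, 2.355, -0.0]
ft_force: [0.6, 0.1, -0.1]
width: 12.0
gripper_force: 0.0
```

```bash
python3 - <<'E'
from h import *
go(14,48);print(bot.observe()["ft_force"]);block("pics/s8.png")
E
```

```text
tcp [527.5 216.7  -3.2] plate [14.3 -6.3] tool x angle rel plate deg 89.93 shift [54.3 -0.4 -0. ]
[ 0.57197707  0.14778015 -0.09030405]
values [ 32.  86. 145. 176. 217.]
150 608.0 [[262, 247], [251, 234], [217, 242], [228, 261]] [[41.5, -59.0], [42.0, -16.4], [-15.6, -14.7], [-19.8, -71.1]]
185 543.5 [[262, 247], [251, 234], [217, 243], [227, 256]] [[41.5, -59.0], [42.0, -16.4], [-16.6, -17.4], [-16.2, -58.1]]
205 523.0 [[262, 247], [250, 234], [217, 243], [227, 256]] [[41.5, -59.0], [40.6, -15.7], [-16.6, -17.4], [-16.2, -58.1]]
```

Request:
play_rows --jaw '[12,12,12,12,12,12,12,12,12,12,12,12,12,12,12,12,12,12]' --pt "6 0 0" --pt "12 0 0" --pt "12 0 -35" --pt "12 0 -65" --pt "0 -15 -65" --pt "-15 -30 -65" --pt "-31 -45 -65" --pt "-31 -54 -65" --pt "-31 -54 -65" --pt "-31 -54 -65" --pt "-31 -54 -65" --pt "-31 -54 -65" --pt "-31 -54 -65" --pt "-31 -54 -65" --pt "-31 -54 -65" --pt "-31 -54 -65" --pt "-31 -54 -65" --pt "-31 -54 -65" --turn '[0,0,0,7,14,21,28,35,42,49,56,63,70,77,84,90,90,90]'

```text
t: 12.23
tcp_pos: [477.6, 180.4, 61.9]
tcp_rot: [-3.135, -0.201, -0.0]
ft_force: [0.6, 0.6, 0.1]
width: 12.0
gripper_force: 0.0
```

```bash
python3 - <<'E'
from h import *
go(-40,-38);block("pics/s9.png")
E
```

```text
tcp [477.6 180.4  61.9] plate [-39.8 -36. ] tool x angle rel plate deg 0.18 shift [-0.2  2.  -0. ]
values [ 83. 131. 158. 180. 216.]
150 588.5 [[262, 247], [251, 234], [217, 242], [228, 261]] [[41.5, -59.0], [42.0, -16.4], [-15.6, -14.7], [-19.8, -71.1]]
185 542.5 [[262, 247], [251, 234], [217, 243], [227, 256]] [[41.5, -59.0], [42.0, -16.4], [-16.6, -17.4], [-16.2, -58.1]]
205 524.0 [[262, 247], [250, 234], [217, 243], [227, 256]] [[41.5, -59.0], [40.6, -15.7], [-16.6, -17.4], [-16.2, -58.1]]
```

Request:
play_rows --jaw '[12,12,12,12,12,12,12,12,12,12,12,12,12,12,12,12,12,12,12]' --pt "0 2 30" --pt "0 2 55" --pt "0 2 65" --pt "0 2 65" --pt "4 2 65" --pt "8 2 65" --pt "12 2 65" --pt "16 2 65" --pt "20 2 65" --pt "24 2 65" --pt "28 2 65" --pt "32 2 65" --pt "36 2 65" --pt "38 2 65" --pt "40 2 65" --pt "42 2 65" --pt "43 2 65" --pt "44 2 65" --pt "44 2 65" --turn '[0,0,0,0,0,0,0,0,0,0,0,0,0,0,0,0,0,0,0]'

```text
t: 13.87
tcp_pos: [522.0, 183.3, -3.2]
tcp_rot: [-3.135, -0.195, -0.001]
ft_force: [0.4, -0.8, -0.5]
width: 12.0
gripper_force: 0.1
```

```bash
python3 - <<'E'
from h import *
go(0,-38);print(bot.observe()["ft_force"]);block("pics/s10.png")
E
```

```text
tcp [522.  183.3  -3.2] plate [  4.6 -38.7] tool x angle rel plate deg -0.05 shift [-4.6 -0.7 -0. ]
[ 0.37744479 -0.84609495 -0.52399085]
values [ 27.   37.  109.5 163.  197. ]
150 387.5 [[221, 223], [148, 233]] [[11.6, 37.9], [-105.2, 59.9]]
185 211.5 [[274, 243], [247, 247], [269, 238], [262, 231], [245, 248]] [[63.2, -57.0], [20.7, -48.7], [62.7, -40.2], [61.8, -15.8], [16.8, -50.0]]
205 76.0 [[267, 236], [262, 231], [254, 233], [250, 240], [245, 241]] [[62.4, -33.3], [61.8, -15.8], [47.6, -15.7], [33.2, -32.2], [24.9, -31.4]]
```

Request:
play_rows --jaw '[12,12,12,12,12,12]' --pt "1 0 0" --pt "2 0 0" --pt "3 0 0" --pt "4 0 0" --pt "4 0 0" --pt "4 0 0" --turn '[0,0,0,0,0,0]'

```text
t: 14.42
tcp_pos: [521.7, 183.3, -3.5]
tcp_rot: [3.135, 0.196, -0.011]
ft_force: [-9.1, -2.4, 8.1]
width: 12.0
gripper_force: 5.2
```

Request:
play_rows --jaw '[12,12,12,12,12,12,12,12,12,12,12,12,12,12,12,12,12,12]' --pt "-8 0 0" --pt "-16 0 0" --pt "-16 0 -35" --pt "-16 0 -65" --pt "-10 -15 -65" --pt "5 -30 -65" --pt "20 -44 -65" --pt "31 -44 -65" --pt "31 -44 -65" --pt "31 -44 -65" --pt "31 -44 -65" --pt "31 -44 -65" --pt "31 -44 -65" --pt "31 -44 -65" --pt "31 -44 -65" --pt "31 -44 -65" --pt "31 -44 -65" --pt "31 -44 -65" --turn '[0,0,0,-7,-14,-21,-28,-35,-42,-49,-56,-63,-70,-77,-84,-90,-90,-90]'

```text
t: 15.92
tcp_pos: [550.8, 231.3, 61.9]
tcp_rot: [2.083, 2.352, 0.001]
ft_force: [-0.1, -0.3, -0.0]
width: 11.8
gripper_force: 0.0
```

```bash
sed -i 's/(-100,-64),(74,-64),(74,85),(-100,85)/(-100,-84),(95,-84),(95,85),(-100,85)/' h.py; python3 - <<'E'
from h import *
go(40,5);print(bot.observe()["ft_force"]);block("pics/s11.png")
E
```

```text
tcp [550.8 231.3  61.9] plate [39.3  5.3] tool x angle rel plate deg 89.77 shift [-0.3  0.7  0. ]
[-0.06929901 -0.28544755 -0.04150684]
values [ 84. 128. 161. 177. 212.]
150 776.5 [[248, 209], [266, 229], [237, 237], [248, 255], [294, 250]] [[71.6, 62.4], [70.4, -13.0], [18.3, -14.8], [13.1, -69.7], [81.8, -88.5]]
185 518.0 [[281, 242], [269, 229], [237, 238], [248, 251]] [[74.4, -59.2], [74.8, -15.1], [17.1, -17.6], [17.6, -59.7]]
205 497.0 [[280, 242], [270, 230], [237, 238], [248, 250]] [[73.0, -58.5], [74.9, -18.7], [17.1, -17.6], [18.7, -57.1]]
```

Request:
play_rows --jaw '[12,12,12,12,12,12,12,12,12,12,12,12,12,12]' --pt "0 1 30" --pt "0 1 55" --pt "0 1 65" --pt "0 1 65" --pt "-4 1 65" --pt "-8 1 65" --pt "-10 1 65" --pt "-12 1 65" --pt "-13 1 65" --pt "-14 1 65" --pt "-15 1 65" --pt "-16 1 65" --pt "-16 1 65" --pt "-16 1 65" --turn '[0,0,0,0,0,0,0,0,0,0,0,0,0,0]'

```text
t: 17.13
tcp_pos: [554.4, 218.8, -1.8]
tcp_rot: [-2.079, -2.354, -0.008]
ft_force: [-2.7, 12.8, 4.5]
width: 12.1
gripper_force: 6.1
```

Request:
play_rows --jaw '[12,12,12,12,12,12,12,12,12,12,12,12,12,12]' --pt "8 0 0" --pt "16 0 0" --pt "16 0 -40" --pt "16 0 -80" --pt "16 0 -120" --pt "16 -40 -120" --pt "16 -80 -120" --pt "40 -110 -120" --pt "80 -110 -120" --pt "110 -110 -120" --pt "140 -110 -120" --pt "140 -110 -120" --pt "140 -110 -120" --pt "140 -110 -120" --turn '[0,0,0,0,0,0,0,0,0,0,0,0,0,0]'

```text
t: 18.3
tcp_pos: [426.9, 340.4, 116.5]
tcp_rot: [2.078, 2.356, -0.002]
ft_force: [0.5, 0.4, -0.1]
width: 11.7
gripper_force: 0.0
```

```bash
python3 - <<'E'
from h import *
go(45,-20);block("pics/s12.png")
s=cv2.imread("pics/s12.png")[200:290,200:310];t=bot.get_image("top")[200:290,255:355,::-1]
cv2.imwrite("pics/cmp.png",np.hstack([cv2.resize(s,(400,327),interpolation=cv2.INTER_CUBIC),cv2.resize(t,(363,327),interpolation=cv2.INTER_CUBIC)]))
E
```

```text
tcp [426.9 340.4 116.5] plate [-70. 129.] tool x angle rel plate deg 90.01 shift [-1.49e+02  1.15e+02  1.00e-01]
values [ 82.  124.  157.  172.  206.3]
150 748.0 [[248, 209], [266, 229], [237, 238], [248, 251], [294, 250]] [[71.6, 62.4], [70.4, -13.0], [17.1, -17.6], [17.6, -59.7], [81.8, -88.5]]
185 515.5 [[281, 242], [270, 230], [237, 238], [248, 251]] [[74.4, -59.2], [74.9, -18.7], [17.1, -17.6], [17.6, -59.7]]
205 490.5 [[281, 242], [270, 230], [237, 238], [248, 251]] [[74.4, -59.2], [74.9, -18.7], [17.1, -17.6], [17.6, -59.7]]
```

View pics/cmp.png

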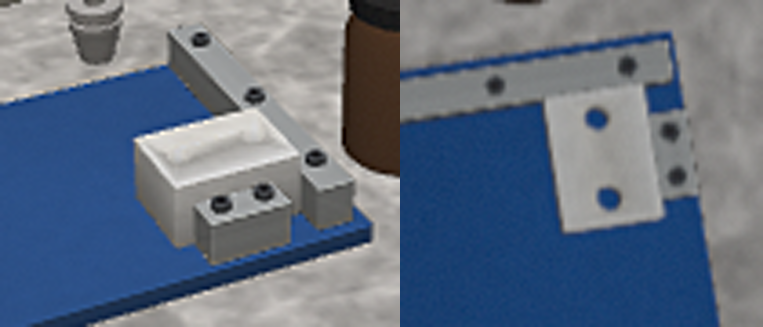

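Both views show the block lying flat in the corner. I'll check numerically for gaps of a few mm.

```bash
python3 - <<'E'
from h import *
im=bot.get_image("top")
def rect(z,xs,ys):
    X,Y=np.meshgrid(xs,ys,indexing="ij")
    W=np.stack([X,Y],-1).reshape(-1,2)@pl["R"].T+pl["o"]
    p=proj("top",np.c_[W,np.full(len(W),z)]).reshape(*X.shape,2).astype(np.float32)
    return cv2.remap(im,p[...,0],p[...,1],cv2.INTER_LINEAR).astype(int)
ys=np.arange(-80,-10,1.);xs=np.arange(5,90,1.)
for z in(32,42):
    a=rect(z,np.arange(28,56,1.),ys)
    m=a.mean(0);print("z",z,"y profile");print([(int(y),int(v[0]),int(v[2])) for y,v in zip(ys,m)])
    b=rect(z,xs,np.arange(-55,-30,1.)).mean(1)
    print("x profile",[(int(x),int(v[0]),int(v[2])) for x,v in zip(xs,b) if x>62 or x<25])
for yy in ((-60,-58),(-25,-23)):pass
E
```

```text
z 32 y profile
[(-80, 130, 134), (-79, 128, 132), (-78, 119, 124), (-77, 104, 109), (-76, 93, 97), (-75, 84, 88), (-74, 82, 86), (-73, 84, 88), (-72, 89, 93), (-71, 96, 101), (-70, 107, 111), (-69, 120, 123), (-68, 125, 129), (-67, 127, 130), (-66, 129, 132), (-65, 141, 142), (-64, 160, 160), (-63, 167, 167), (-62, 166, 165), (-61, 163, 162), (-60, 161, 160), (-59, 159, 158), (-58, 158, 157), (-57, 157, 156), (-56, 156, 155), (-55, 156, 153), (-54, 155, 153), (-53, 155, 152), (-52, 153, 150), (-51, 152, 149), (-50, 151, 147), (-49, 150, 146), (-48, 147, 143), (-47, 143, 139), (-46, 138, 138), (-45, 134, 138), (-44, 132, 139), (-43, 131, 140), (-42, 131, 142), (-41, 133, 144), (-40, 134, 144), (-39, 136, 145), (-38, 144, 149), (-37, 151, 153), (-36, 159, 155), (-35, 162, 157), (-34, 162, 158), (-33, 162, 159), (-32, 162, 159), (-31, 162, 159), (-30, 161, 159), (-29, 161, 159), (-28, 162, 160), (-27, 163, 161), (-26, 163, 162), (-25, 163, 162), (-24, 163, 163), (-23, 165, 164), (-22, 166, 165), (-21, 160, 157), (-20, 127, 125), (-19, 79, 97), (-18, 41, 101), (-17, 24, 112), (-16, 21, 1
[... 2063 characters left out ...]
 115), (8, 25, 115), (9, 24, 116), (10, 25, 116), (11, 23, 116), (12, 20, 115), (13, 26, 113), (14, 50, 110), (15, 96, 121), (16, 138, 141), (17, 159, 157), (18, 165, 163), (19, 161, 159), (20, 157, 154), (21, 152, 150), (22, 143, 146), (23, 132, 142), (24, 119, 138), (63, 105, 134), (64, 107, 134), (65, 113, 134), (66, 124, 134), (67, 137, 139), (68, 148, 145), (69, 156, 152), (70, 160, 156), (71, 162, 159), (72, 164, 162), (73, 165, 164), (74, 160, 159), (75, 148, 149), (76, 134, 136), (77, 126, 129), (78, 125, 128), (79, 125, 129), (80, 125, 129), (81, 124, 128), (82, 123, 127), (83, 122, 125), (84, 120, 124), (85, 121, 124), (86, 122, 125), (87, 123, 126), (88, 124, 127), (89, 125, 127)]
```

```bash
python3 - <<'E'
from h import *
im=bot.get_image("top")
def rect(z,xs,ys):
    X,Y=np.meshgrid(xs,ys,indexing="ij")
    W=np.stack([X,Y],-1).reshape(-1,2)@pl["R"].T+pl["o"]
    p=proj("top",np.c_[W,np.full(len(W),z)]).reshape(*X.shape,2).astype(np.float32)
    return cv2.remap(im,p[...,0],p[...,1],cv2.INTER_LINEAR)[...,0].astype(float)
cross=lambda v,s,l:np.interp(l,v,s)
xs=np.arange(10,19,.25);ys=np.arange(-15,-23,-.25)
for c in (-60,-52,-44,-36,-28,-24):print("end x at y",c,cross(rect(42,xs,np.arange(c-2,c+2)).mean(1),xs,90))
for c in (20,30,40,50,60,70):print("side y at x",c,cross(rect(42,np.arange(c-2,c+2),ys).mean(0),ys,90))
f=np.arange(66,82,.25)
for c in (-5,20,45,70):print("fence x at y",c,cross(rect(32,f,np.arange(c-2,c+2)).mean(1),f,70))
E
```

```text
end x at y -60 14.795918367346939
end x at y -52 15.03125
end x at y -44 14.945454545454545
end x at y -36 14.745192307692308
end x at y -28 14.632978723404255
end x at y -24 14.814814814814815
side y at x 20 -19.056122448979593
side y at x 30 -18.94148936170213
side y at x 40 -18.916666666666668
side y at x 50 -18.817307692307693
side y at x 60 -18.848214285714285
side y at x 70 -18.762931034482758
fence x at y -5 74.76315789473684
fence x at y 20 74.89655172413794
fence x at y 45 74.33333333333333
fence x at y 70 74.20833333333333
```

```bash
python3 - <<'E'
from h import *
new=bot.get_image("top")
def rect(im,z,xs,ys):
    X,Y=np.meshgrid(xs,ys,indexing="ij")
    W=np.stack([X,Y],-1).reshape(-1,2)@pl["R"].T+pl["o"]
    p=proj("top",np.c_[W,np.full(len(W),z)]).reshape(*X.shape,2).astype(np.float32)
    return cv2.remap(im,p[...,0],p[...,1],cv2.INTER_LINEAR).astype(int)
old=cv2.imread("pics/top0.png")[:,:,::-1]
y=np.arange(-70,-58,.5);a=rect(old,32,np.arange(28,56,1.),y).mean(0)
print([(float(q),int(v[0])) for q,v in zip(y,a)])
a=rect(new,32,np.arange(28,56,1.),y).mean(0)
print([(float(q),int(v[0]),int(v[2])) for q,v in zip(y,a)])
E
```

```text
[(-70.0, 105), (-69.5, 111), (-69.0, 118), (-68.5, 122), (-68.0, 125), (-67.5, 127), (-67.0, 128), (-66.5, 127), (-66.0, 126), (-65.5, 123), (-65.0, 111), (-64.5, 93), (-64.0, 73), (-63.5, 56), (-63.0, 44), (-62.5, 35), (-62.0, 28), (-61.5, 24), (-61.0, 23), (-60.5, 23), (-60.0, 23), (-59.5, 23), (-59.0, 23), (-58.5, 23)]
[(-70.0, 107, 112), (-69.5, 114, 118), (-69.0, 119, 123), (-68.5, 123, 127), (-68.0, 125, 129), (-67.5, 126, 130), (-67.0, 127, 130), (-66.5, 128, 130), (-66.0, 130, 132), (-65.5, 133, 135), (-65.0, 141, 142), (-64.5, 151, 151), (-64.0, 160, 160), (-63.5, 166, 166), (-63.0, 167, 167), (-62.5, 167, 166), (-62.0, 165, 165), (-61.5, 164, 164), (-61.0, 162, 162), (-60.5, 161, 161), (-60.0, 160, 160), (-59.5, 160, 159), (-59.0, 159, 158), (-58.5, 159, 157)]
```

The stop's face measures at y = -64.05 and the block's side at -63.9. The end measures 14.85 against an expected 14.7. The block is square and flush on both.

```bash
python3 -c "
from cell import bot
print(bot.job_done())"
```

```text
the job is handed in; nothing more can be done
None
```

The block was tipped towards the fence and lies flat. Measured from the top camera, its end is flush against the fence and its side against the stop, both to about 0.2 mm, and it is square to within about 0.005 rad. It was only ever pushed, the collet, nut and jar were never approached, and I handed the job in at about 19 s.

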